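# Open the punch case

## Robot

A 6-joint arm with a two-finger parallel gripper is mounted at the origin on the work surface. World frame = base frame: x ahead of the robot, y to its left, z up, the work surface at z = 0. Lengths are in m, angles in rad, forces in N, time in s.
With the tool pointing down it reaches from about 0.375 to 0.975 m from the base axis. Payload 3.8 kg.
Tool frame: the origin (TCP) lies midway between the tips of the shut fingers; the grasp point (between the pads) lies 19 mm behind it; z points along the fingers, y is the line along which they close (so a half turn about z gives the same grasp; the last joint's range is limited). The gripper opens to 88 mm and grips with 3 to 60 N. Pads are 18 mm wide; open, the fingers measure 123 mm over their backs; the gripper's body (75 mm by 187 mm) begins 45 mm behind the grasp point.
Start: joints at [-1.205, 0.264, 1.604, -0, 1.274, -0.037], TCP at [0.265, -0.621, 0.239] pointing down, gripper open.
Joint ranges: [-2.63, 2.63], [-0.94, 2.18], [0.31, 2.57], [-1.31, 4.45], [0, 2.66], [-2.55, 2.55]. Speed limits (rad/s): [2.57, 2.57, 3.14, 3.14, 3.14, 3.14].

## Interface

Orientations are given as a rotation vector (axis times angle).
In Python, from cell import manip, inverse_kinematics, cams, order gives the robot as it stands. Calls block until the motion is done:
- manip.move_pose(position, orientation): joint-space move of the TCP to a pose.
- manip.move_linear(position, rate=0.15, rot=None): straight line of the TCP; rot=None keeps the orientation; rate is the mean speed in m/s.
- manip.set_joints(angles): joint-space move.
- manip.set_gripper(opening, force=None): finger opening in m; force is the grip in N (None keeps the last); returns when the fingers have stopped.
- manip.dwell(seconds).
- inverse_kinematics(position, orientation): joint angles nearest the present ones, or None.
- manip.state(): the state.
- cams.capture(name): name is "scene" or "top" or "wrist"; returns a dict with "image" (480x640x3 uint8, blue, green, red), "z_map" (480x640 float32, m along the optical axis (not along the pixel's ray), 0 where there is no reading), "intrinsics" (3x3 intrinsics, pixels), "position" and "orientation" of the camera in the world; the wrist camera has in their place "T_tool_cam" (4x4, takes a point from camera to tool coordinates, whose origin is the TCP and whose axes are the flange's). Camera axes: x right, y down, z forward; pixel columns grow to the right and rows downward; lengths in m; the calibration is good to about 2 mm. A picture is of the moment at which its call begins: read the wrist's pose just before it.
A pose or a line that the arm cannot do raises manip.IKError and nothing moves.
- order.close_job(): hands the job in; it is judged then, once.
The state is a dict: "clock": time; "joint_pos": joint angles; "joint_velocities": joint speeds; "tau": joint torques, N m; "tool_pos": TCP position; "tcp_rot": TCP orientation; "contact_force": force on the tool from outside, world axes, zero at the start; "moment": the same for the moment, N m; "gripper_width": finger opening in m; "grasp_force": force on a finger pad.
Only numpy, scipy, OpenCV 4.12 (cv2) and the standard library are available. Lean on these libraries where they do the work, as an engineer would, in place of code of your own. Each camera call takes 0.05 s, during which the arm holds its last target. There are 200 camera calls.

## Task

Open the grey punch case on the shoemaker's bench with your fingertips: press down the release tab at its front, take the finger away so that the lid springs ajar, then push the lid right back until it rests open against its stop. Only press and push, without forcing it: do not pinch the lid, do not pick up or shove the case, and leave the other things on the bench where they are.

Things in the scene. Friction and masses are not known exactly. Their poses are not given: they have to be found in the camera images.
- case: grey steel punch case, loose on the bench, about 2 kg: 125 deep (its x), 200 wide (its y), 52 high when shut. Origin: centre of its underside, on the bench; +x runs from the front (tab) to the back (hinge), z up. In the middle of the front a latch housing, 40 wide and 12 high, reaches out under the tab. Inside, six punches bedded in foam, none above 33 mm
- lid (a joint): lid angle, rad: 0 shut and latched, about 0.85 ajar (as far as its spring lifts it), 1.95 fully open on its stop, 22 degrees past upright. From ajar to the stop only the lid's weight (0.15 kg) and a damped hinge resist; let go below about 1.3 it falls back to ajar, above about 1.5 it falls on to the stop
- tab (a joint): release tab angle, rad: 0 up, 0.26 fully pressed; springs back up when let go. The catch frees the lid at about 0.15. Pressed at tab_press it takes about 1.5 N to start, 3.5 N at the catch's release and 5 N at the end, where that point is 8 mm down
- tab_press (a point): where to press: on the upper face of the tab's level thumb pad, mid-width, 30 mm above the bench at rest; moves with the tab. The pad is 32 wide and runs from 74 to 109 mm in front of the case's origin, this point 98 mm. 24 mm from this point towards the lid stands the latch's hook, 44 mm above the bench; it leans 6 mm forward when the tab is pressed
- lid_shell: the lid itself, turning with lid. Origin: middle of the hinge axis; shut, its axes are the case's, and its front edge lies at x = -124 mm, its top at z = 18 mm
- lid_edge (a point): middle of the lower front edge of the lid, 124 mm from the hinge axis; moves with the lid. The lid is a shell 200 wide (100 either side of this point) with a 3 mm top and walls 15 deep, 2.5 thick. A catch 28 wide sticks 6 mm out of the front wall here
- lid_hinge (a point): middle of the lid's hinge axis (along the case's y), at the back of the case, 62 mm behind its origin and 34 mm above the bench
- last_mid (a point): bystander: a wooden shoe last (250 long, 84 wide, 108 high), point 40 mm above the bench at its middle
- jar_mid (a point): bystander: a round amber glue jar, 72 across, 88 high, point half-way up
- can_mid (a point): bystander: an open steel can, 72 across, 85 high, point half-way up
- polish_mid (a point): bystander: a flat round tin, 76 across, 26 high, point half-way up
- box_mid (a point): bystander: a plain closed flat box, 97 x 142 x 40 high, no tab, point half-way up
- awl_mid (a point): bystander: an awl lying down (126 long, wooden handle 29 thick), point at its middle
- heel_mid (a point): bystander: a rubber heel blank, 76 x 64 x 14 high, point at its middle
- hammer_grip (a point): bystander: a hammer lying down (250 long), point on its handle's axis, 75 mm from the far end of the head

How it is judged:
By the outcome, as a careful person would: the job done as asked, in the order asked, and still so for the second after the job is handed in, with the robot touching nothing.
It also fails if it takes over 45 s, if anything falls off the work surface, if the arm or the gripper's body presses on something with over 40 N, if the wrist force passes 120 N, or if a joint passes its speed limit or range.

## Working session

There is one attempt and no reset: what is moved stays moved. The work goes in short steps, each a Python script; the robot and the scene stay as the last script left them, time stands still between calls to the robot, and variables do not carry over. Pictures are saved under pics/ and viewed, at most 10 in all, crops included, and the job is handed in when it is done.

```bash
mkdir -p pics; ls
python3 - <<'E'
from cell import cams,manip
import cv2,numpy as np,pickle
d={}
for n in("top","scene"):
    c=cams.capture(n); d[n]=c; cv2.imwrite(f"pics/{n}0.png",c["image"]); print(n,c["position"],c["orientation"],c["intrinsics"].tolist(),(c["z_map"]>0).mean())
pickle.dump(d,open("cap0.pkl","wb"))
s=manip.state();print(s["clock"],s["tool_pos"],s["tcp_rot"],s["contact_force"])
E
```

```text
pics
top [0.52516911 0.07306782 0.99445715] [-2.20103525  2.18321626 -0.0958112 ] [[461.84558240230825, 0.0, 321.11667025417125], [0.0, 461.84558240230825, 241.1826805296531], [0.0, 0.0, 1.0]] 0.995888671875
scene [1.26000921 0.56336635 0.70793358] [-1.17607778 -2.23511407  1.09541606] [[444.2196267065934, 0.0, 320.3619518107973], [0.0, 444.2196267065934, 242.1476839038479], [0.0, 0.0, 1.0]] 0.995888671875
0.1 [ 0.26435704 -0.62040509  0.23756163] [-3.07620850e+00 -6.28012206e-01  4.72465349e-04] [-0.25085812 -0.28400576 -0.18020464]
```

View pics/top0.png

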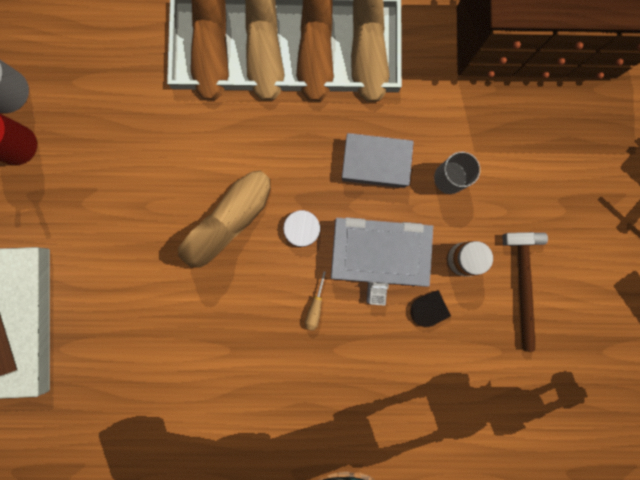

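View pics/scene0.png

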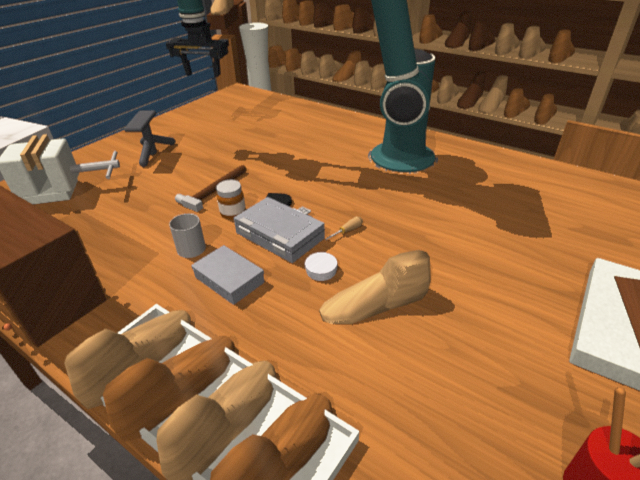

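The top view shows the case centred near (383,252). Its tab points at the robot at (377,293) and its hinge side is towards the plain box at (378,160). The jar is at (470,258), the tin at (301,228), the awl at (315,303) and the heel at (430,310). The scene view agrees with this layout. Next I'll measure the case.

```bash
cat > h.py <<'E'
import numpy as np,cv2
from scipy.spatial.transform import Rotation as R
def cloud(c):
    K=c["intrinsics"];v,u=np.mgrid[:480,:640];z=c["z_map"]
    p=np.stack([(u-K[0,2])/K[0,0]*z,(v-K[1,2])/K[1,1]*z,z],-1)
    return p@R.from_rotvec(c["orientation"]).as_matrix().T+c["position"]
E
python3 - <<'E'
from h import *; import pickle
d=pickle.load(open("cap0.pkl","rb"))
def rect(c,roi,lo,hi):
    P=cloud(c);u0,u1,v0,v1=roi
    m=np.zeros((480,640),np.uint8);h=P[v0:v1,u0:u1,2];m[v0:v1,u0:u1]=((h>lo)&(h<hi))*255
    n,l,s,_=cv2.connectedComponentsWithStats(m);k=1+s[1:,4].argmax();q=P[l==k]
    r=cv2.minAreaRect(q[:,:2].astype(np.float32));return r,len(q),np.median(q[:,2]),cv2.boxPoints(r).round(4).tolist()
t=d["top"]
print("bench",np.median(cloud(t)[330:360,330:480,2]))
print("lid",rect(t,(325,440,210,292),.042,.062))
P=cloud(t)
print("pad rows",[(v,P[v,377].round(3).tolist()) for v in range(278,310,2)])
print("tab",rect(t,(362,392,287,312),.022,.038))
s=d["scene"];print("scene lid",rect(s,(225,335,190,265),.044,.062))
# colour contour of lid front corners by rays would be a cross-check
E
```

```text
bench 0.000606228318008939
lid (((0.5669606328010559, -0.06697732210159302), (0.20037426054477692, 0.1365601122379303), 85.82568359375), 6004, np.float64(0.053213954377901274), [[0.49160000681877136, -0.16189999878406525], [0.6277999877929688, -0.17190000414848328], [0.6424000263214111, 0.02800000086426735], [0.5062000155448914, 0.03790000081062317]])
pad rows [(278, [0.519, -0.056, 0.051]), (280, [0.515, -0.055, 0.054]), (282, [0.511, -0.056, 0.051]), (284, [0.506, -0.057, 0.04]), (286, [0.502, -0.057, 0.043]), (288, [0.498, -0.059, 0.03]), (290, [0.494, -0.059, 0.03]), (292, [0.49, -0.059, 0.031]), (294, [0.486, -0.059, 0.031]), (296, [0.482, -0.058, 0.033]), (298, [0.477, -0.059, 0.027]), (300, [0.473, -0.058, 0.032]), (302, [0.469, -0.059, 0.03]), (304, [0.465, -0.058, 0.032]), (306, [0.459, -0.063, 0.0]), (308, [0.455, -0.062, 0.002])]
tab (((0.4814777970314026, -0.062175288796424866), (0.037212200462818146, 0.039547935128211975), 0.3561306595802307), 268, np.float64(0.030381643442346618), [[0.4627000093460083, -0.042500000447034836], [0.46299999952316284, -0.08209999650716782], [0.5001999735832214, -0.08179999887943268], [0.5, -0.04230000078678131]])
scene lid (((0.5704037547111511, -0.06434591859579086), (0.2033754140138626, 0.13728895783424377), 86.2344970703125), 2420, np.float64(0.05172872264077), [[0.4952000081539154, -0.16130000352859497], [0.6322000026702881, -0.17030000686645508], [0.6456000208854675, 0.032600000500679016], [0.5085999965667725, 0.041600000113248825]])
```

```bash
cat >> h.py <<'E'
C=np.array([.572,-.068]);YAW=np.radians(-4.0)
ex=np.array([np.cos(YAW),np.sin(YAW),0]);ey=np.array([-np.sin(YAW),np.cos(YAW),0])
def W(x,y,z): return np.array([C[0],C[1],0])+x*ex+y*ey+np.array([0,0,z])
def down(s): # tool y = s*case y
    y=s*ey;z=np.array([0,0,-1.]);return R.from_matrix(np.stack([np.cross(y,z),y,z],1)).as_rotvec()
E
python3 - <<'E'
from h import *
from cell import manip,cams,inverse_kinematics as ik
print(cams.capture("wrist")["T_tool_cam"].round(3).tolist())
for s in(1,-1):
    print(s,[None if q is None else np.round(q,2).tolist() for q in (ik(W(*p),down(s)) for p in((-.1,0,.15),(-.1,0,.02),(.1,.04,.11)))])
E
```

```text
[[-0.0, -0.961, -0.278, 0.072], [1.0, -0.001, 0.001, 0.0], [-0.001, -0.278, 0.961, -0.147], [0.0, 0.0, 0.0, 1.0]]
1 [[-0.18, -0.04, 2.11, -0.0, 1.07, -1.68], [-0.18, 0.14, 2.21, -0.0, 0.79, -1.68], [-0.09, 0.37, 1.72, -0.0, 1.06, -1.59]]
-1 [[-0.18, -0.04, 2.11, -0.0, 1.07, 1.46], [-0.18, 0.14, 2.21, -0.0, 0.79, 1.46], [-0.09, 0.37, 1.72, -0.0, 1.06, 1.55]]
```

Run:
```python
from h import *
from cell import manip,cams
manip.set_gripper(0.0)
manip.move_pose(W(-.12,0,.22),down(1)); manip.dwell(.3)
s=manip.state();c=cams.capture("wrist");print(s["clock"],s["tool_pos"],s["contact_force"],s["gripper_width"])
T=np.eye(4);T[:3,:3]=R.from_rotvec(s["tcp_rot"]).as_matrix();T[:3,3]=s["tool_pos"];T=T@c["T_tool_cam"]
c["position"]=T[:3,3];c["orientation"]=R.from_matrix(T[:3,:3]).as_rotvec()
P=cloud(c)
Q=(P-W(0,0,0))@np.stack([ex,ey,[0,0,1]],1)
for nm,lo,hi,b in(("pad",.025,.036,(-.115,-.07,-.03,.03)),("lid",.049,.058,(-.08,.08,-.12,.12))):
    m=(Q[...,2]>lo)&(Q[...,2]<hi)&(Q[...,0]>b[0])&(Q[...,0]<b[1])&(Q[...,1]>b[2])&(Q[...,1]<b[3])&(c["z_map"]>0)
    q=Q[m];print(nm,len(q),np.percentile(q,[1,50,99],axis=0).round(4).tolist(),cv2.minAreaRect(q[:,:2].astype(np.float32)))
cv2.imwrite("pics/w1.png",c["image"])
```

```text
3.875 [ 0.45236306 -0.05999127  0.2199653 ] [ 0.01198882 -1.03695987 -0.24380907] -0.00017668726431146727
pad 1513 [[-0.1067, -0.0156, 0.0287], [-0.0888, 0.0015, 0.0313], [-0.0712, 0.0187, 0.0349]] ((-0.08863336592912674, 0.001758776605129242), (0.03962983563542366, 0.03667652606964111), 89.41222381591797)
lid 5034 [[-0.0608, -0.0967, 0.0494], [-0.05, -0.0003, 0.0534], [0.0633, 0.0999, 0.0556]] ((0.0015589669346809387, 0.0009506717324256897), (0.2002960592508316, 0.12656652927398682), 89.2497787475586)
```

View pics/w1.png

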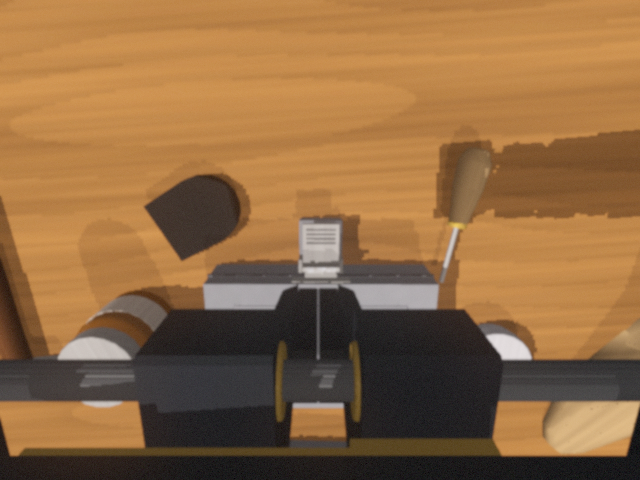

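The wrist view shows the tab pad at (320,235), with the case frame right to about 1.5 mm and the space above the tab clear. I'll press now, guarded by force.

```bash
sed -i 's/^C=.*;YAW/C=np.array([.5734,-.067]);YAW/' h.py
python3 - <<'E'
from h import *
from cell import manip,cams
manip.move_linear(W(-.099,0,.10),rate=.15)
manip.move_linear(W(-.099,0,.036),rate=.08); manip.dwell(.3)
f0=np.array(manip.state()["contact_force"]);z=.034
while z>.0205:
    manip.move_linear(W(-.099,0,z),rate=.02);manip.dwell(.05)
    s=manip.state();f=np.array(s["contact_force"])-f0
    print(round(z,4),s["tool_pos"].round(4) if hasattr(s["tool_pos"],'round') else s["tool_pos"],f.round(2))
    if f[2]>4.7: break
    z-=.001
c=cams.capture("top");cv2.imwrite("pics/top_press.png",c["image"][180:340,250:520])
manip.move_linear(W(-.101,0,.05),rate=.08)
manip.move_linear(W(-.13,0,.12),rate=.12);manip.dwell(.5)
c=cams.capture("scene");cv2.imwrite("pics/scene2.png",c["image"][120:320,130:450])
c=cams.capture("top");P=cloud(c);Q=(P-W(0,0,0))@np.stack([ex,ey,[0,0,1]],1)
m=(abs(Q[...,1])<.09)&(Q[...,0]>-.05)&(Q[...,0]<.09)&(Q[...,2]>.03)
q=Q[m]
for a in np.arange(-.05,.1,.015):
    k=abs(q[:,0]-a)<.004
    if k.sum():print(a.round(3),np.median(q[k,2]).round(3))
print(manip.state()["clock"])
E
```

```text
0.034 [ 0.4745 -0.0601  0.0339] [ 0.84 -0.34  0.25]
0.033 [ 0.4746 -0.0601  0.0329] [ 0.77 -0.83  0.62]
0.032 [ 0.4746 -0.0601  0.032 ] [ 0.17 -0.18 -0.08]
0.031 [ 0.4746 -0.0601  0.031 ] [ 0.28 -0.29  0.78]
0.03 [ 0.4748 -0.0601  0.0301] [ 0.31 -1.09  1.55]
0.029 [ 0.4744 -0.0601  0.029 ] [-2.48 -0.73  3.66]
0.028 [ 0.4742 -0.0601  0.0279] [-2.4  -1.43  3.92]
0.027 [ 0.474  -0.0601  0.0268] [-4.45  0.82  5.62]
-0.05 0.052
-0.035 0.054
-0.02 0.054
-0.005 0.054
0.01 0.053
0.025 0.054
0.04 0.053
0.055 0.053
0.07 0.034
10.4167
```

View pics/scene2.png

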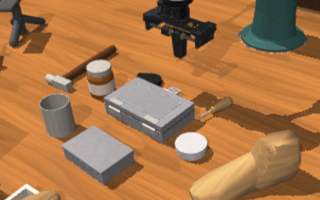

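The lid is still shut: the case at crop (150,105) looks unchanged. The -x force fits friction as the pad swings forward about its pivot. I'll press again, further out on the pad and following that arc.

Run:
```python
from h import *
from cell import manip,cams
manip.move_linear(W(-.104,0,.06),rate=.12)
manip.move_linear(W(-.104,0,.033),rate=.08); manip.dwell(.2)
f0=np.array(manip.state()["contact_force"])
for a in np.arange(0.02,.27,.03):
    manip.move_linear(W(-.104-.011*a,0,.0305-.030*a),rate=.02);manip.dwell(.05)
    s=manip.state();f=np.array(s["contact_force"])-f0
    print(round(a,3),s["tool_pos"].round(4),f.round(2))
    if f[2]>7.5: break
c=cams.capture("scene");cv2.imwrite("pics/scene3a.png",c["image"][120:320,130:450])
manip.move_linear(W(-.108,0,.05),rate=.08)
manip.move_linear(W(-.13,0,.12),rate=.12);manip.dwell(.4)
c=cams.capture("scene");cv2.imwrite("pics/scene3.png",c["image"][120:320,130:450])
c=cams.capture("top");P=cloud(c);Q=(P-W(0,0,0))@np.stack([ex,ey,[0,0,1]],1)
q=Q[(abs(Q[...,1])<.09)&(Q[...,0]>-.05)&(Q[...,0]<.12)&(Q[...,2]>.005)]
for a in np.arange(-.05,.12,.015):
    k=abs(q[:,0]-a)<.004
    if k.sum():print(a.round(3),np.median(q[k,2]).round(3))
print(manip.state()["clock"])
```

```text
0.02 [ 0.47   -0.0598  0.0302] [ 1.49 -1.05  1.3 ]
0.05 [ 0.4696 -0.0598  0.0292] [1.32 0.01 2.12]
0.08 [ 0.4691 -0.0597  0.0283] [ 1.69 -0.33  2.7 ]
0.11 [ 0.4685 -0.0597  0.0272] [ 0.45 -0.18  2.31]
0.14 [ 0.4682 -0.0596  0.0263] [1.31 1.1  2.68]
0.17 [ 0.4678 -0.0596  0.0254] [0.96 0.29 3.34]
0.2 [ 0.4675 -0.0596  0.0245] [0.91 0.56 3.86]
0.23 [ 0.4672 -0.0596  0.0236] [ 1.04 -0.2   4.77]
0.26 [ 0.4669 -0.0596  0.0228] [2.15 0.77 3.88]
-0.05 0.025
-0.035 0.026
-0.02 0.033
-0.005 0.137
0.01 0.122
0.025 0.105
0.04 0.088
0.055 0.071
0.07 0.053
0.085 0.005
0.1 0.005
16.35
```

View pics/scene3.png

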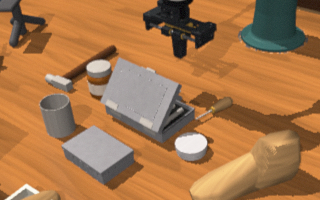

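The lid now stands ajar at about 0.85 rad (top slope 1.13), and the case has not moved. Next I'll push the lower front edge along its arc, beside the catch.

Run:
```python
from h import *
from cell import manip,cams
def p(t,back=0): return W(.062-.124*np.cos(t)-.010-back,.04,.034+.124*np.sin(t)-.022)
manip.move_linear(p(.85,.04),rate=.15);manip.dwell(.15)
f0=np.array(manip.state()["contact_force"])
manip.move_linear(p(.85,.008),rate=.08)
for t in np.arange(.85,1.89,.08):
    manip.move_linear(p(t),rate=.06)
    f=np.array(manip.state()["contact_force"])-f0;print(round(t,2),f.round(2))
    if np.linalg.norm(f)>9: break
manip.dwell(.4);print(np.array(manip.state()["contact_force"])-f0)
c=cams.capture("scene");cv2.imwrite("pics/scene4.png",c["image"][120:320,130:450])
print(manip.state()["clock"])
```

```text
0.85 [-0.42  0.21  0.29]
0.93 [-1.41  0.54  0.17]
1.01 [ 0.79 -0.15 -0.71]
1.09 [0.71 0.8  0.21]
1.17 [-0.15  0.58  0.12]
1.25 [1.04 1.15 0.88]
1.33 [ 0.09  1.27 -0.13]
1.41 [ 0.97  1.22 -0.43]
1.49 [ 1.18 -0.03 -0.68]
1.57 [1.   0.64 0.03]
1.65 [0.51 0.88 0.17]
1.73 [ 0.76 -0.34 -0.82]
1.81 [ 1.42  0.12 -0.1 ]
[-0.16725414  0.92103905 -0.57075244]
22.225
```

View pics/scene4.png

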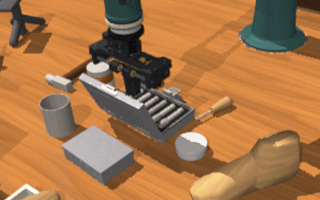

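The lid is past upright, leaning back at crop (110,105), with the finger in front of it and the case in place. I'll withdraw and check.

Run:
```python
from h import *
from cell import manip,cams
s=manip.state();q=np.array(s["tool_pos"])
manip.move_linear(q-.09*ex,rate=.15)
manip.move_linear(q-.17*ex+[0,0,.12],rate=.2);manip.dwell(.5)
c=cams.capture("scene");cv2.imwrite("pics/scene5.png",c["image"][120:320,130:450])
c=cams.capture("top");cv2.imwrite("pics/top5.png",c["image"][120:360,220:580]);P=cloud(c);Q=(P-W(0,0,0))@np.stack([ex,ey,[0,0,1]],1)
k=Q[(abs(Q[...,1])<.09)&(Q[...,0]>-.02)&(Q[...,0]<.16)&(Q[...,2]>.12)]
print("lid rim",len(k),np.percentile(k,[2,50,98],axis=0).round(3).tolist(),"want edge x .108 z .149, top corner x .125 z .142")
import pickle;a=pickle.load(open("cap0.pkl","rb"))["top"]["image"]
d=cv2.absdiff(a,c["image"]).max(2)
for n,(u,v) in dict(tin=(301,228),jar=(470,258),can=(460,172),box=(378,160),awl=(315,303),heel=(430,310),hammer=(525,290)).items(): print(n,d[v-15:v+15,u-15:u+15].mean().round(1))
print(manip.state()["clock"])
```

```text
lid rim 880 [[0.108, -0.087, 0.121], [0.115, 0.0, 0.147], [0.124, 0.086, 0.155]] want edge x .108 z .149, top corner x .125 z .142
tin 19.5
jar 21.5
can 12.7
box 23.4
awl 75.5
heel 75.0
hammer 16.0
24.45
```

View pics/scene5.png

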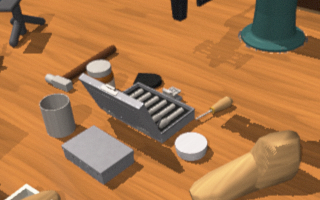

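View pics/top5.png

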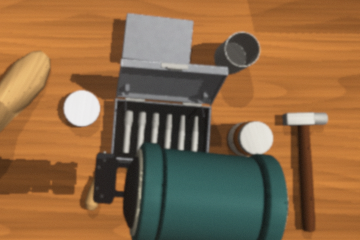

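The lid rests on its stop: its rim sits at x 0.108–0.124 and z of about 0.149, as expected. The robot is clear, and the other things look undisturbed in both views; the awl and heel differences come from the arm covering them in the top view.

```bash
python3 -c "
from cell import order;print(order.close_job())"
```

```text
the job is handed in; nothing more can be done
None
```

The punch case is open with its lid resting on the stop, done by pressing the tab, releasing it and pushing the lid back; the first press failed to free the catch and the second did, and the job is handed in.

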